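# Sanitise the cheese spatula and hold it up to drip

### The arm

A 6-joint arm with a two-finger parallel gripper is mounted at the origin on the work surface. World frame = base frame: x ahead of the robot, y to its left, z up, the work surface at z = 0. Lengths are in m, angles in rad, forces in N, time in s.
With the tool pointing down it reaches from about 0.3 to 0.75 m from the base axis. Payload 8.5 kg.
Tool frame: the origin (TCP) lies at the very end of the fingers, on their centre line; the grasp point (between the pads) lies 19 mm behind it; z points along the fingers, y is the direction in which the jaws open and shut (so a half turn about z gives the same grasp; the last joint's range is limited). The gripper opens to 88 mm and grips with 3 to 60 N. Pads are 18 mm wide; open, the fingers measure 123 mm over their backs; the gripper's body (75 mm by 187 mm) begins 45 mm behind the grasp point.
Start: joints at [-0.215, 0.381, 1.297, -0, 1.464, -0.215], TCP at [0.55, 0, 0.239] pointing down, gripper open.
Joint ranges: [-3.11, 3.11], [-0.89, 2.33], [0.22, 2.48], [-1.42, 4.56], [0.17, 2.85], [-2.88, 2.88]. Speed limits (rad/s): [2.39, 2.39, 3.14, 3.14, 3.14, 3.14].

### API

Orientations are given as a 3x3 rotation matrix whose columns are the frame's x, y, z axes.
In Python, from bench import robot gives the robot as it stands.
- The arm moves only by the tool jog_arm, never from a script. Its argument "commands" is a list of rows, each a list of 7 numbers: the shift along the tool's x, y, z in m, then the turn, a rotation vector about the tool's x, y, z in degrees, then the finger opening in m, from 0 to 0.0881. In form: [[dx, dy, dz, wx, wy, wz, fingers], ...]. A call has 1 to 8 rows; each row shifts and turns the commanded pose from where the row before left it, along the tool's axes as they then stand; what a row does not reach is not made up. A row lasts 1/12 s, in which the tool goes at most 41.7 mm and 7.16 degrees, less where a joint would pass 70% of its speed; a pose out of reach is approached as far as the arm can. A call is refused whole if a number of a shift passes 0.0417 or a number of a turn 7.16, either way. A call with a gripper value outside its range is refused whole. The fingers move at their own pace and stop on an object; "force" is the grip in N (left out, the last holds). Time passes only in rows, so rows that do not move let the fingers close. It gives the time, the measured TCP pose, the force and the opening at its end, in the units of the state.
- robot.get_state(): the state, without advancing time (a new reading comes with each control period).
- robot.grab_frame(name): name is "scene" or "side" or "wrist"; returns (picture, depth): 480x640x3 uint8, red, green, blue; 480x640 float32, m along the optical axis (not along the pixel's ray), 0 where there is no reading.
- robot.calibration(name): a dict with "camera_matrix" (3x3 intrinsics, pixels), "extrinsics" (4x4, takes a point from camera to world coordinates). Camera axes: x right, y down, z forward; pixel columns grow to the right and rows downward; lengths in m; the calibration is good to about 2 mm. A picture is of the moment at which its call begins: read the wrist's pose just before it. calibration takes no time and is no camera call; for the wrist camera it gives the pose at the moment of the call.
- robot.job_done(): hands the job in, once; it reports no verdict.
The state is a dict: "time_s": time; "q": joint angles; "qvel": joint speeds; "effort": joint torques, N m; "tcp_pos": TCP position; "tcp_rot": TCP orientation; "ft_force": force on the tool from outside, world axes, zero at the start; "ft_torque": the same for the moment, N m; "finger_gap": finger opening in m.
Only numpy, scipy, OpenCV 4.12 (cv2) and the standard library are available. Lean on these libraries where they do the work, as an engineer would, in place of code of your own. Each camera call takes 0.05 s, during which the arm holds its last target.

### The job

Give the spatula in the sanitising tray a shot: press the red pump head of the bottle all the way down and let it spring back up. Then take the spatula by its blue handle, tilt it handle-up and draw it out slantwise from under the clear half lid without forcing the lid, and finish still holding it well clear above the open half of the tray, blade slanting down and its end over the opening so that it drips back in. Leave the fork in the tray and everything else on the counter where it is.

Things in the scene. Friction and masses are not known exactly. Their poses are not given: they have to be found in the camera images.
- station: Fixed steel sanitising tray on a 440 x 216 mm base plate. Origin: on the counter under the tray's middle; +x along the tray to the end with lid and pump bottle, -x to the open end, z up. Inside x -151.5 to 151.5 mm, y -90 to 90 mm; walls 3 mm with an 11 mm flange; rim top z = 107 mm. The flat drain insert that the utensils lie on has its top at z = 35 mm.
- lid: Fixed rigid clear half lid over the blade end of the tray, orange strip on its free edge, 4 mm thick, 176 mm wide. In the station frame (its own is the same) its underside slopes from z = 110 mm at x = 155 mm down to z = 92 mm at the free edge (lip), x = 0. From there to the end wall at x = -151.5 mm the tray is open.
- lid_lip (a point): Middle of the lower edge of the lid's free edge (orange strip): 57 mm above the drain insert, so 15 mm lower than the tray rim.
- tray_open (a point): Middle of the tray's open half, at rim height (107 mm above the counter); the opening is 151 mm along the tray and 180 mm across.
- pump_head (a joint): Travel of the sprung red pump head on the bottle: 0 = up, 0.010 m = fully down. It moves straight down; the spring takes about 2 N to start and 7 N fully down, and brings it back up.
- pump_top (a point): Centre of the pump head's flat round top (36 mm across), 208 mm above the counter; moves with the head. At x = 215 mm, y = 0 in the station frame, on a white bottle 62 mm across; a red spout 11 mm thick runs 73 mm from it towards the lid, its top 2 mm lower.
- spatula: Cheese spatula, 275 mm, 90 to 180 g, flat on the drain insert, blade under the lid, handle in the open half. Origin at its underside between handle and blade; +x handle to blade, z up. Blue handle x -136.5 to -26.5 mm, 20 mm wide, z 0 to 26 mm; steel blade 34 mm wide, z 0 to 3 mm, to x = 138.5 mm. Centre of mass about x = -15 mm.
- spatula_grip (a point): Point to grip: in the middle of the handle's section (13 mm above its underside), 51.5 mm from the handle's end and 223.5 mm from the blade's end. Axes as the spatula.
- spatula_tip (a point): Middle of the blade's rounded end. Axes as the spatula.
- fork: Small cheese fork, 130 mm long, cream handle, lying in the tray under the lid beside the spatula. Leave it.
- small_wheel: Small yellow cheese wheel, 114 mm across, 55 mm high, origin under its centre. Leave it.
- wedge: Cheese wedge, 132 x 96 x 60 mm high, origin under its middle. Leave it.
- block: Block of cheese 75 x 115 x 50 mm, origin under its centre. Leave it.
- honey_jar: Amber honey jar, 72 mm across, 85 mm high, origin under its centre. Leave it.
- milk_bottle: White milk bottle with a plain cap, 72 mm across, 190 mm high, origin under its centre; it is not the pump. Leave it.

How it is judged:
By the outcome, as a careful person would: the job done as asked, in the order asked, and still so for the second after the job is handed in, while the arm keeps its last pose, push and grip.
It also fails if it takes over 51 s, if anything falls off the work surface, if the arm or the gripper's body presses on something with over 40 N, if the wrist force passes 120 N, or if a joint passes its speed limit or range.

## Working session

There is one attempt and no reset: what is moved stays moved. The work goes in short steps, Python scripts to look and compute and a tool call to move; the robot and the scene stay as the last step left them, time stands still between calls to the robot, and variables do not carry over. Pictures are saved under pics/ and viewed, and the job is handed in when it is done.

Besides the shell and the picture viewer there is one more tool, called after "Call:" as a command line: name --pt "numbers of a row" for each row, then --argument value for the rest. jog_arm: Moves the arm, as the interface text tells. Its arguments: {"type":"object","properties":{"commands":{"type":"array"},"force":{"type":"number"}},"required":["commands"]}

```bash
ls; mkdir -p pics; python3 - <<'E'
from bench import robot
import cv2,numpy as np
s=robot.get_state();print(s['time_s'],s['tcp_pos'],s['tcp_rot'],s['ft_force'],s['finger_gap'])
for n in ["scene","side","wrist"]:
    c=robot.calibration(n);im,d=robot.grab_frame(n)
    cv2.imwrite(f"pics/{n}0.png",im[:,:,::-1]);np.savez(f"{n}0.npz",im=im,d=d,K=c['camera_matrix'],T=c['extrinsics'])
    print(n,np.round(c['camera_matrix'],1).tolist(),np.round(c['extrinsics'],3).tolist())
E
```

```text
pics
0.0 [5.49726215e-01 4.74546006e-05 2.38134092e-01] [[-3.30366793e-05  9.99999012e-01 -1.40557443e-03]
 [ 9.99999957e-01  3.34462623e-05  2.91376564e-04]
 [ 2.91423287e-04 -1.40556474e-03 -9.99998970e-01]] [-0.23795513 -0.55961965 -0.40102342] 0.0882686008991664
scene [[480.7, 0.0, 307.5], [0.0, 480.7, 233.8], [0.0, 0.0, 1.0]] [[-0.169, 0.624, -0.763, 1.496], [0.986, 0.109, -0.129, 0.12], [0.002, -0.774, -0.634, 0.919], [0.0, 0.0, 0.0, 1.0]]
side [[549.8, 0.0, 317.9], [0.0, 549.8, 235.1], [0.0, 0.0, 1.0]] [[-0.975, -0.13, 0.18, 0.361], [-0.222, 0.628, -0.746, 0.871], [-0.016, -0.767, -0.641, 0.884], [0.0, 0.0, 0.0, 1.0]]
wrist [[377.0, 0.0, 317.6], [0.0, 377.0, 240.5], [0.0, 0.0, 1.0]] [[1.0, 0.0, -0.002, 0.549], [-0.0, -0.961, -0.276, 0.072], [-0.002, 0.276, -0.961, 0.385], [0.0, 0.0, 0.0, 1.0]]
```

View pics/scene0.png

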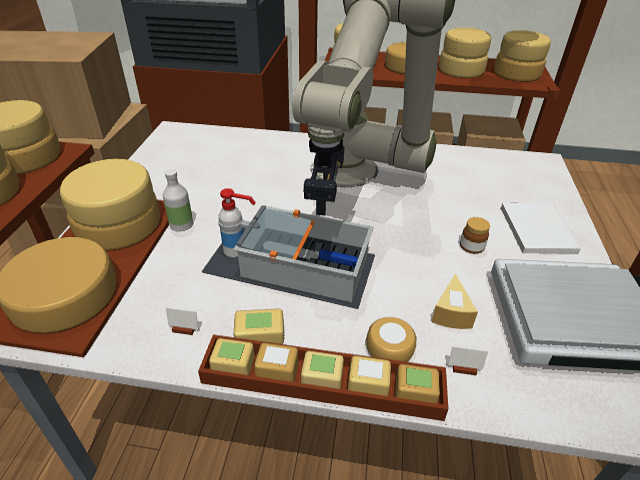

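View pics/side0.png

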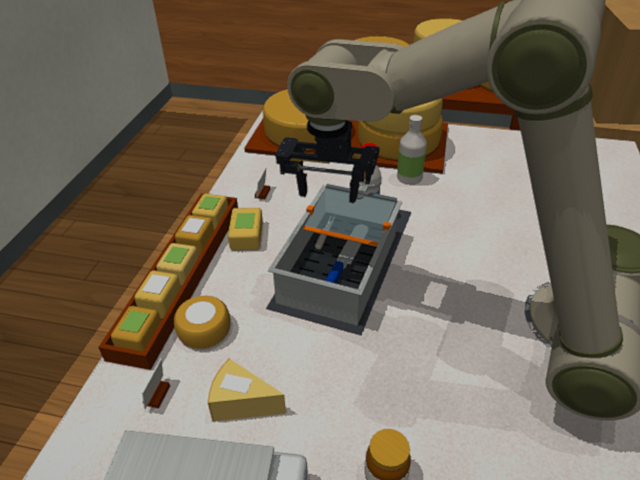

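View pics/wrist0.png

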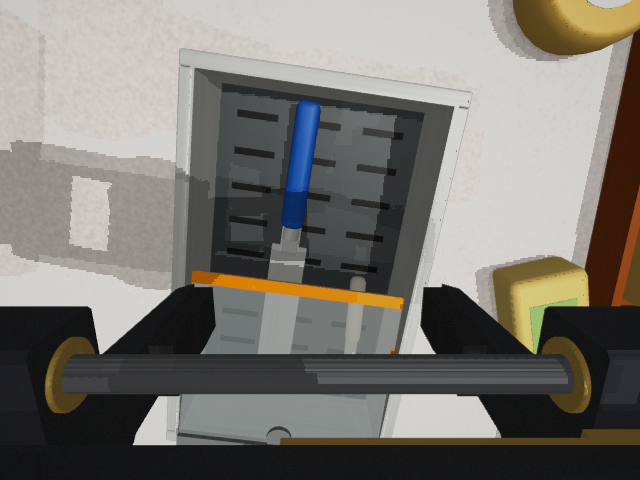

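The wrist view shows the blue handle from (310,100) to (290,228), the orange lip from (193,277) to (403,302) and the fork at (357,285). In the scene view the red pump is near (228,193), and the lid end of the tray points towards world -y. Next I measure these.

```bash
cat > h.py <<'E'
import numpy as np,cv2
def load(n):
    z=np.load(n+'.npz');return z['im'],z['d'],z['K'],z['T']
def world(d,K,T,mask):
    v,u=np.nonzero(mask&(d>0));z=d[v,u]
    p=np.stack([(u-K[0,2])/K[0,0]*z,(v-K[1,2])/K[1,1]*z,z],1)
    return p@T[:3,:3].T+T[:3,3],u,v
def hsv(im):return cv2.cvtColor(im,cv2.COLOR_RGB2HSV)
def masks(im):
    h=hsv(im);H,S,V=h[...,0].astype(int),h[...,1],h[...,2]
    return dict(blue=(H>105)&(H<130)&(S>150)&(V>50),orange=(H>=9)&(H<19)&(S>215)&(V>150),red=((H<5)|(H>174))&(S>180)&(V>120))
E
python3 - <<'E'
from h import *
for n in['scene0','side0','wrist0']:
    im,d,K,T=load(n);m=masks(im)
    for k in m:
        p,u,v=world(d,K,T,m[k])
        if len(p)<10: print(n,k,len(p));continue
        ok=(abs(p[:,0]-.5)<.3)&(abs(p[:,1])<.4)&(p[:,2]<.23)&(p[:,2]>.03);p=p[ok]
        if len(p)<5: continue
        print(n,k,len(p),'uv',u[ok].min(),u[ok].max(),v[ok].min(),v[ok].max(),'\n  med',np.round(np.median(p,0),4),'min',np.round(p.min(0),4),'max',np.round(p.max(0),4))
        if k=='red':
            t=p[p[:,2]>p[:,2].max()-.006];print('  top',len(t),t.mean(0).round(4),t.min(0).round(4),t.max(0).round(4))
        else:
            c=p.mean(0);w,V=np.linalg.eigh(np.cov(p[:,:2].T));print('  dir',V[:,1].round(4),'c',c.round(4))
            pr=(p[:,:2]-c[:2])@V[:,1]; print('  ext',np.percentile(pr,[1,99]).round(4), 'z pct',np.percentile(p[:,2],[5,50,95]).round(4))
# rim from wrist: points at z~.107
im,d,K,T=load('wrist0')
p,u,v=world(d,K,T,d>0)
ok=(abs(p[:,2]-.107)<.004)&(p[:,1]>-.12)&(u>170)&(u<480)&(v<300)
q=p[ok];print(len(q))
r=cv2.minAreaRect(q[:,:2].astype(np.float32)*1000);print(r,cv2.boxPoints(r))
E
```

```text
scene0 blue 386 uv 319 357 249 266 
  med [0.5406 0.0411 0.0579] min [ 0.5202 -0.0114  0.035 ] max [0.5536 0.0928 0.0664]
  dir [0.1535 0.9882] c [0.5402 0.0407 0.0554]
  ext [-0.0519  0.0509] z pct [0.0408 0.0579 0.0645]
scene0 orange 0
scene0 red 184 uv 221 254 189 208 
  med [ 0.5147 -0.2532  0.2053] min [ 0.4908 -0.2762  0.1653] max [ 0.527  -0.1854  0.2133]
  top 74 [ 0.5103 -0.2551  0.2094] [ 0.4953 -0.2762  0.2074] [ 0.527  -0.1976  0.2133]
side0 blue 211 uv 326 342 262 282 
  med [0.5281 0.0257 0.0596] min [ 0.5175 -0.0237  0.0316] max [0.5475 0.0578 0.0641]
  dir [0.1662 0.9861] c [0.5289 0.025  0.058 ]
  ext [-0.0327  0.0323] z pct [0.0477 0.0596 0.0627]
side0 orange 235 uv 304 389 206 243 
  med [ 0.5416 -0.0573  0.0968] min [ 0.4296 -0.1251  0.0923] max [ 0.6227 -0.0386  0.1184]
  dir [-0.9937  0.1121] c [ 0.5391 -0.0626  0.0997]
  ext [-0.0869  0.1044] z pct [0.094  0.0968 0.1163]
side0 red 34 uv 362 375 143 147 
  med [ 0.5072 -0.2676  0.2083] min [ 0.4911 -0.2784  0.2049] max [ 0.5207 -0.2533  0.2112]
  top 33 [ 0.5071 -0.2667  0.2083] [ 0.4911 -0.2784  0.2058] [ 0.5207 -0.2533  0.2112]
wrist0 blue 2944 uv 281 320 100 228 
  med [0.5335 0.0476 0.0607] min [ 0.5155 -0.0097  0.0346] max [0.5503 0.098  0.0641]
  dir [0.1574 0.9875] c [0.5334 0.0466 0.0603]
  ext [-0.0545  0.0501] z pct [0.0567 0.0607 0.0624]
wrist0 orange 1853 uv 192 403 271 308 
  med [ 0.5134 -0.0497  0.0971] min [ 0.4454 -0.069   0.0947] max [ 0.6195 -0.036   0.0997]
  dir [-0.9906  0.1367] c [ 0.5142 -0.0498  0.0971]
  ext [-0.1033  0.0679] z pct [0.0958 0.0971 0.0983]
wrist0 red 0
11911
((543.1343383789062, 24.878997802734375), (179.0479278564453, 202.02017211914062), 82.07649993896484) [[430.74765  -49.865963]
 [630.8391   -77.7146  ]
 [655.521     99.62396 ]
 [455.42957  127.472595]]
```

Call:
jog_arm --pt "-0.033 -0.0056 -0.004 0 0 0 0.088" --pt "-0.033 -0.0056 -0.004 0 0 0 0.088" --pt "-0.033 -0.0056 -0.004 0 0 0 0.088" --pt "-0.033 -0.0056 -0.004 0 0 0 0.088" --pt "-0.033 -0.0056 -0.004 0 0 0 0.088" --pt "-0.033 -0.0056 -0.004 0 0 0 0.088" --pt "-0.033 -0.0056 -0.004 0 0 0 0.088" --pt "-0.031 -0.0056 -0.004 0 0 0 0.088" --force 50

```text
time_s: 0.82
tcp_pos: [0.5045, -0.2637, 0.2707]
tcp_rot: [[0.0, 1.0, -0.0], [1.0, -0.0, 0.0], [0.0, -0.0, -1.0]]
ft_force: [-0.1, -0.0, -0.5]
finger_gap: 0.0881
```

```bash
cat > look.py <<'E'
import sys
from bench import robot
from h import *
def look(n,tag):
    c=robot.calibration(n);im,d=robot.grab_frame(n)
    cv2.imwrite(f"pics/{tag}.png",im[:,:,::-1]);np.savez(f"{tag}.npz",im=im,d=d,K=c['camera_matrix'],T=c['extrinsics'])
    return im,d,np.array(c['camera_matrix']),np.array(c['extrinsics'])
def st():
    s=robot.get_state();print(round(s['time_s'],2),'tcp',np.round(s['tcp_pos'],4),'R',np.round(s['tcp_rot'],3).tolist(),'F',np.round(s['ft_force'],1),'gap',round(s['finger_gap'],4),'q',np.round(s['q'],2))
E
python3 - <<'E'
from look import *
st()
im,d,K,T=look('wrist','wrist1')
m=masks(im)['red'];p,u,v=world(d,K,T,m);ok=p[:,2]>.15;p=p[ok];print(len(p),u.min(),u.max(),v.min(),v.max())
t=p[(abs(p[:,2]-np.percentile(p[:,2],90))<.006)];print(t.mean(0),t.min(0),t.max(0),np.median(p[:,2]))
E
```

```text
0.82 tcp [ 0.5045 -0.2637  0.2707] R [[0.0, 1.0, -0.0], [1.0, -0.0, 0.0], [0.0, -0.0, -1.0]] F [-0.1 -0.  -0.5] gap 0.0881 q [-0.69  0.4   1.18 -0.    1.57 -0.69]
2024 290 343 118 281
[ 0.50562955 -0.22984438  0.20684106] [ 0.4870916  -0.27671623  0.20260505] [ 0.51730759 -0.19117167  0.21066159] 0.20662999750528827
```

View pics/wrist1.png

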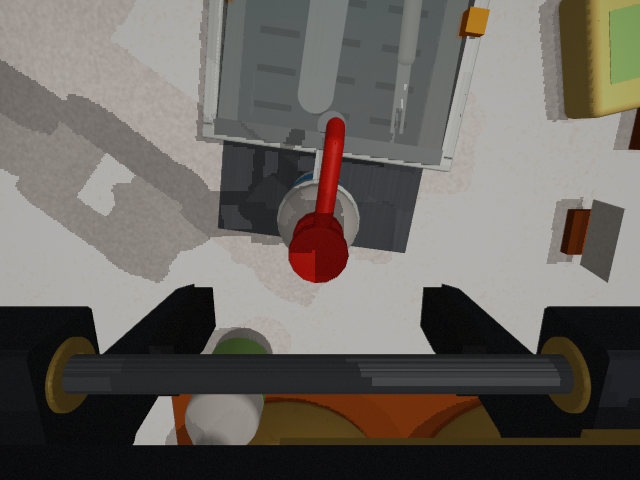

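The head is a disc centred at about (319,252), which gives x 0.505, y -0.259, z 0.207. That agrees with the station geometry, so I'll close the fingers and descend.

Call:
jog_arm --pt "0.005 0.0005 0 0 0 0 0.0" --pt "0 0 0.0 0 0 0 0.0" --pt "0 0 0.007 0 0 0 0.0" --pt "0 0 0.008 0 0 0 0.0" --pt "0 0 0.01 0 0 0 0.0" --pt "0 0 0.01 0 0 0 0.0" --pt "0 0 0.01 0 0 0 0.0" --pt "0 0 0.006 0 0 0 0.0"

```text
time_s: 1.53
tcp_pos: [0.5055, -0.2557, 0.2179]
tcp_rot: [[-0.001, 1.0, -0.002], [1.0, 0.001, 0.002], [0.002, -0.002, -1.0]]
ft_force: [0.1, 0.6, -0.1]
finger_gap: 0.0366
```

Call:
jog_arm --pt "0 0 0.004 0 0 0 0.0" --pt "0 0 0.003 0 0 0 0.0" --pt "0 0 0.003 0 0 0 0.0" --pt "0 0 0.003 0 0 0 0.0" --pt "0 0 0.001 0 0 0 0.0" --pt "0 0 0.0 0 0 0 0.0"

```text
time_s: 2.03
tcp_pos: [0.5058, -0.2571, 0.206]
tcp_rot: [[0.0, 1.0, 0.001], [1.0, -0.0, -0.001], [-0.001, 0.001, -1.0]]
ft_force: [-1.5, 1.2, 3.6]
finger_gap: 0.0001
```

Call:
jog_arm --pt "0 0 0.003 0 0 0 0.0" --pt "0 0 0.003 0 0 0 0.0" --pt "0 0 0.002 0 0 0 0.0" --pt "0 0 0 0 0 0 0.0" --pt "0 0 0 0 0 0 0.0"

```text
time_s: 2.45
tcp_pos: [0.5058, -0.2571, 0.1984]
tcp_rot: [[0.0, 1.0, 0.001], [1.0, -0.0, -0.001], [-0.001, 0.001, -1.0]]
ft_force: [-1.2, 1.2, 7.6]
finger_gap: 0.0005
```

Call:
jog_arm --pt "0 0 0.001 0 0 0 0.0" --pt "0 0 0.001 0 0 0 0.0" --pt "0 0 0 0 0 0 0.0"

```text
time_s: 2.7
tcp_pos: [0.5059, -0.2572, 0.1983]
tcp_rot: [[-0.0, 1.0, 0.003], [1.0, 0.0, -0.002], [-0.002, 0.003, -1.0]]
ft_force: [-5.1, 3.3, 20.3]
finger_gap: 0.0004
```

The head is bottomed: force jumped to 20 N and it moved no further. Now release and back off.

Call:
jog_arm --pt "0 0 -0.005 0 0 0 0.0" --pt "0 0 -0.008 0 0 0 0.0" --pt "0 0 -0.012 0 0 0 0.0" --pt "0 0 -0.025 0 0 0 0.0" --pt "0 0 -0.025 0 0 0 0.02" --pt "0.01 0 -0.01 0 0 0 0.06" --pt "0.03 0 0 0 0 0 0.088" --pt "0.03 0.003 0 0 0 0 0.088"

```text
time_s: 3.37
tcp_pos: [0.5083, -0.1862, 0.2804]
tcp_rot: [[0.002, 1.0, 0.0], [1.0, -0.002, 0.0], [0.0, 0.0, -1.0]]
ft_force: [0.7, -0.9, -0.3]
finger_gap: 0.0251
```

```bash
python3 - <<'E'
from look import *
st()
im,d,K,T=look('scene','scene2')
m=masks(im)['red'];p,u,v=world(d,K,T,m);ok=(abs(p[:,0]-.5)<.1)&(p[:,2]>.15)&(p[:,2]<.23);p=p[ok];print(len(p),u[ok].min(),u[ok].max(),v[ok].min(),v[ok].max(),p.max(0),np.median(p,0))
E
```

```text
3.37 tcp [ 0.5083 -0.1862  0.2804] R [[0.002, 1.0, 0.0], [1.0, -0.002, 0.0], [0.0, 0.0, -1.0]] F [ 0.7 -0.9 -0.3] gap 0.0251 q [-0.57  0.34  1.24  0.    1.56 -0.57]
142 221 239 189 209 [ 0.52456125 -0.22675672  0.21245077] [ 0.51403611 -0.25828787  0.20724193]
```

The head has sprung back: its top row is 189 in the picture and its top is at about 0.21 m, as before. On to the spatula.

Call:
jog_arm --pt "0.03 0.003 0.005 0 0 0 0.088" --pt "0.03 0.003 0.01 0 0 0 0.088" --pt "0.03 0.003 0.01 0 0 0 0.088" --pt "0.03 0.003 0.01 0 0 0 0.088" --pt "0.03 0.003 0.01 0 0 0 0.088" --pt "0.03 0.003 0.01 0 0 0 0.088" --pt "0.03 0.003 0.01 0 0 0 0.088" --pt "0.023 0.003 0.01 0 0 0 0.088"

```text
time_s: 4.08
tcp_pos: [0.5319, 0.0487, 0.2046]
tcp_rot: [[-0.001, 1.0, -0.001], [1.0, 0.001, 0.001], [0.001, -0.001, -1.0]]
ft_force: [-0.1, -0.6, -0.1]
finger_gap: 0.0822
```

Call:
jog_arm --pt "0 0 0.005 0 0 4.5 0.088" --pt "0 0 0 0 0 4.5 0.088" --pt "0 0 0 0 0 0 0.088"

```text
time_s: 4.33
tcp_pos: [0.532, 0.047, 0.1997]
tcp_rot: [[0.158, 0.987, -0.002], [0.987, -0.158, 0.0], [0.0, -0.002, -1.0]]
ft_force: [0.2, -0.1, 0.1]
finger_gap: 0.0879
```

```bash
python3 - <<'E'
from look import *
st()
im,d,K,T=look('wrist','wrist3')
for k in('blue','orange'):
    p,u,v=world(d,K,T,masks(im)[k]);p=p[(p[:,2]>.03)&(p[:,2]<.13)]
    if len(p)<20: continue
    c=p.mean(0);w,V=np.linalg.eigh(np.cov(p[:,:2].T));e=V[:,1];e=e*np.sign(e[1]+.0);pr=(p[:,:2]-c[:2])@e;n=np.array([-e[1],e[0]]);pn=(p[:,:2]-c[:2])@n
    print(k,len(p),u.min(),u.max(),v.min(),v.max(),c.round(4),e.round(4),np.percentile(pr,[.5,99.5]).round(4),np.percentile(pn,[1,99]).round(4),np.percentile(p[:,2],[5,50,95]).round(4))
    if k=='blue':
        print('end',c[:2]+e*np.percentile(pr,99.8))
p,u,v=world(d,K,T,d>0)
ok=(abs(p[:,2]-.107)<.003)&(p[:,1]>-.06)
q=p[ok];r=cv2.minAreaRect(q[:,:2].astype(np.float32)*1000);print(r)
E
```

```text
4.33 tcp [0.532  0.047  0.1997] R [[0.158, 0.987, -0.002], [0.987, -0.158, 0.0], [0.0, -0.002, -1.0]] F [ 0.2 -0.1  0.1] gap 0.0879 q [-0.13  0.39  1.41  0.    1.35  0.02]
blue 3300 309 334 159 294 [0.5335 0.0481 0.0603] [0.1552 0.9879] [-0.0564  0.0501] [-0.0097  0.0096] [0.0567 0.0607 0.0622]
end [0.54135909 0.09805794]
orange 385 211 476 429 444 [ 0.514  -0.0973  0.1164] [-0.9916  0.1297] [-0.1103  0.0863] [-0.0054  0.0052] [0.1154 0.1164 0.1173]
((542.7797241210938, 20.190086364746094), (188.72242736816406, 202.1580352783203), 82.30239868164062)
```

View pics/wrist3.png

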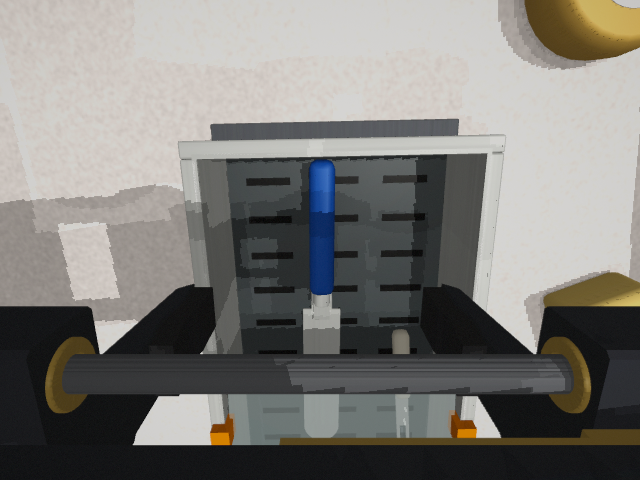

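The measurement repeats: handle end (0.5414, 0.0981), so the grip point is (0.5334, 0.0472) and the yaw matches. The gripper's body would foul the rim at full depth, so I grip with the TCP at about z = 0.046.

Call:
jog_arm --pt "0 0.0013 0.02 0 0 0 0.07" --pt "0 0 0.025 0 0 0 0.07" --pt "0 0 0.025 0 0 0 0.07" --pt "0 0 0.025 0 0 0 0.07" --pt "0 0 0.022 0 0 0 0.07" --pt "0 0 0.015 0 0 0 0.07" --pt "0 0 0.01 0 0 0 0.07" --pt "0 0 0 0 0 0 0.07"

```text
time_s: 5.05
tcp_pos: [0.5331, 0.0458, 0.0571]
tcp_rot: [[0.155, 0.988, -0.003], [0.988, -0.155, 0.0], [-0.0, -0.003, -1.0]]
ft_force: [-1.0, -0.8, -0.3]
finger_gap: 0.0702
```

Call:
jog_arm --pt "0 0 0.005 0 0 0 0.07" --pt "0 0 0.003 0 0 0 0.07" --pt "0 0 0.002 0 0 0 0.07" --pt "0 0 0.001 0 0 0 0.07" --pt "0 0 0 0 0 0 0.07"

```text
time_s: 5.47
tcp_pos: [0.5341, 0.0458, 0.048]
tcp_rot: [[0.156, 0.988, 0.001], [0.988, -0.156, -0.0], [-0.0, 0.001, -1.0]]
ft_force: [0.5, -0.2, 0.0]
finger_gap: 0.07
```

Call:
jog_arm --pt "0 0 0.002 0 0 0 0.07" --pt "0 0 0.0 0 0 0 0.07"

```text
time_s: 5.63
tcp_pos: [0.534, 0.0458, 0.0457]
tcp_rot: [[0.156, 0.988, 0.0], [0.988, -0.156, -0.0], [0.0, 0.0, -1.0]]
ft_force: [-0.0, -0.1, -0.0]
finger_gap: 0.0704
```

```bash
python3 - <<'E'
from look import *
st()
im,d,K,T=look('scene','s4')
cv2.imwrite('pics/s4c.png',cv2.resize(im[150:330,200:420,::-1],None,fx=3.4,fy=3.3))
im,d,K,T=look('side','d4')
cv2.imwrite('pics/d4c.png',cv2.resize(im[130:350,240:440,::-1],None,fx=3,fy=2.7))
E
```

```text
5.63 tcp [0.534  0.0458 0.0457] R [[0.156, 0.988, 0.0], [0.988, -0.156, -0.0], [0.0, 0.0, -1.0]] F [-0.  -0.1 -0. ] gap 0.0704 q [-0.14  0.58  1.6   0.    0.97  0.02]
```

View pics/s4c.png

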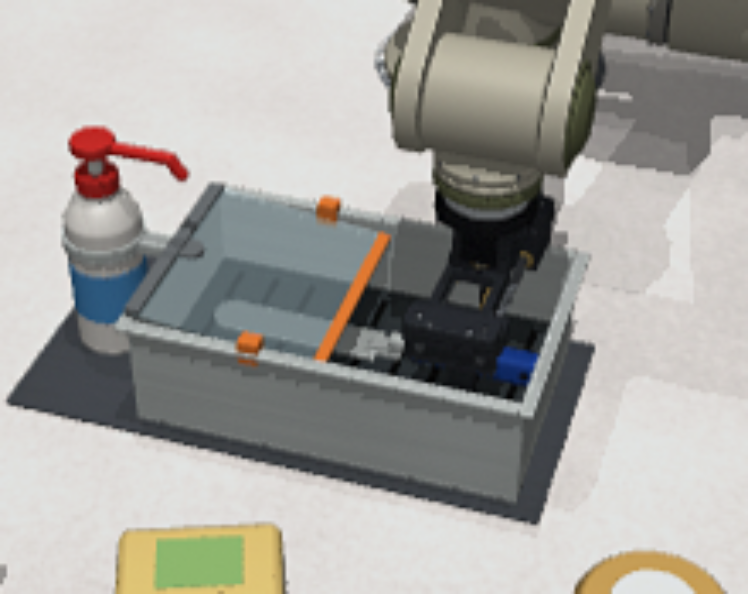

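View pics/d4c.png

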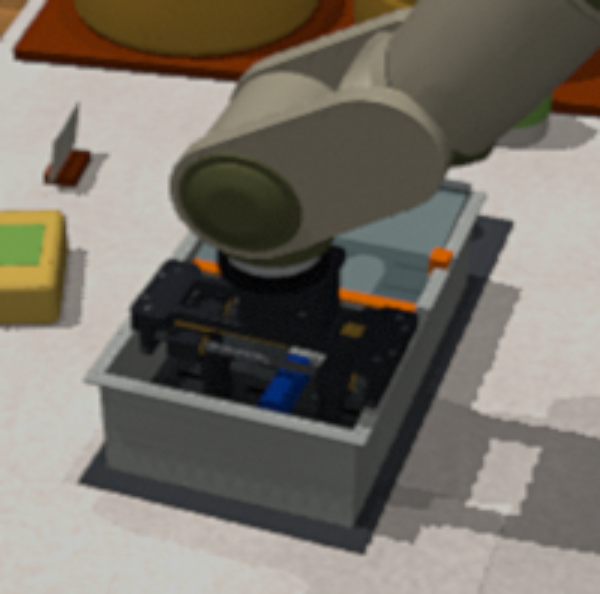

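No contact force, and the gripper body sits just above the rim. Closing at 50 N.

Call:
jog_arm --pt "0 0 0 0 0 0 0.03" --pt "0 0 0 0 0 0 0.01" --pt "0 0 0 0 0 0 0.01" --pt "0 0 0 0 0 0 0.01" --pt "0 0 0 0 0 0 0.01" --pt "0 0 0 0 0 0 0.01" --pt "0 0 0 0 0 0 0.01" --force 55

```text
time_s: 6.32
tcp_pos: [0.534, 0.0458, 0.0457]
tcp_rot: [[0.156, 0.988, 0.0], [0.988, -0.156, -0.0], [-0.0, 0.0, -1.0]]
ft_force: [0.5, -0.1, -0.5]
finger_gap: 0.0255
```

Call:
jog_arm --pt "0 0 0 0 0 0 0.01" --pt "0 0 0 0 0 0 0.01" --pt "0 0 0 0 0 0 0.01" --pt "0 0 0 0 0 0 0.01"

```text
time_s: 6.65
tcp_pos: [0.534, 0.0458, 0.0457]
tcp_rot: [[0.156, 0.988, 0.0], [0.988, -0.156, 0.0], [0.0, 0.0, -1.0]]
ft_force: [1.1, 0.0, -0.6]
finger_gap: 0.0196
```

Gap is 19.6 mm on a 20 mm handle, so it is held. Lift slightly, then pivot handle-up about the blade tip.

Call:
jog_arm --pt "0 0 -0.002 0 0 0 0.01" --pt "0 0 -0.002 0 0 0 0.01" --pt "-0.0004 0 -0.0077 0 2 0 0.01" --pt "-0.0004 0 -0.0077 0 2 0 0.01" --pt "-0.0004 0 -0.0077 0 2 0 0.01" --pt "0 0 0 0 0 0 0.01"

```text
time_s: 7.15
tcp_pos: [0.5342, 0.0431, 0.074]
tcp_rot: [[0.156, 0.988, 0.019], [0.982, -0.158, 0.104], [0.106, 0.002, -0.994]]
ft_force: [-0.0, -1.6, -1.2]
finger_gap: 0.0198
```

```bash
python3 - <<'E'
from look import *
st()
im,d,K,T=look('scene','s5')
cv2.imwrite('pics/s5c.png',cv2.resize(im[150:330,200:420,::-1],None,fx=3.4,fy=3.3))
E
```

```text
7.15 tcp [0.5342 0.0431 0.074 ] R [[0.156, 0.988, 0.019], [0.982, -0.158, 0.104], [0.106, 0.002, -0.994]] F [-0.  -1.6 -1.2] gap 0.0198 q [-0.19  0.53  1.59  0.12  1.03 -0.1 ]
```

View pics/s5c.png

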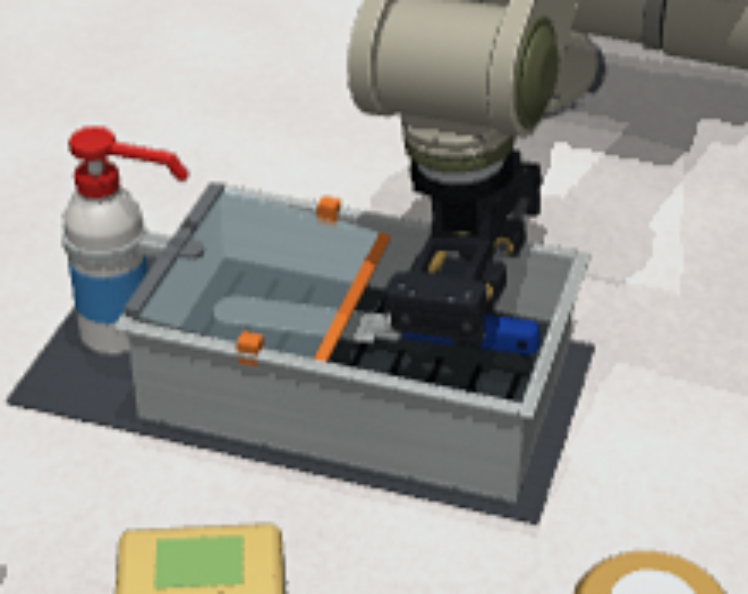

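The handle is rising with the gripper and the force is just the weight. Continue to about 17°.

Call:
jog_arm --pt "-0.0004 0 -0.0077 0 2 0 0.01" --pt "-0.0004 0 -0.0077 0 2 0 0.01" --pt "-0.0004 0 -0.0077 0 2 0 0.01" --pt "-0.0004 0 -0.0077 0 2 0 0.01" --pt "-0.0004 0 -0.0077 0 2 0 0.01" --pt "0 0 0 0 0 0 0.01"

```text
time_s: 7.7
tcp_pos: [0.5325, 0.0345, 0.1107]
tcp_rot: [[0.151, 0.988, 0.044], [0.949, -0.158, 0.272], [0.275, 0.001, -0.961]]
ft_force: [0.2, -0.6, -0.9]
finger_gap: 0.0195
```

```bash
python3 - <<'E'
from look import *
st()
im,d,K,T=look('scene','s6')
cv2.imwrite('pics/s6c.png',cv2.resize(im[150:330,200:420,::-1],None,fx=3.4,fy=3.3))
im,d,K,T=look('side','d6')
cv2.imwrite('pics/d6c.png',cv2.resize(im[110:330,240:440,::-1],None,fx=3,fy=2.7))
E
```

```text
7.7 tcp [0.5325 0.0345 0.1107] R [[0.151, 0.988, 0.044], [0.949, -0.158, 0.272], [0.275, 0.001, -0.961]] F [ 0.2 -0.6 -0.9] gap 0.0195 q [-0.29  0.48  1.58  0.31  1.14 -0.27]
```

View pics/s6c.png

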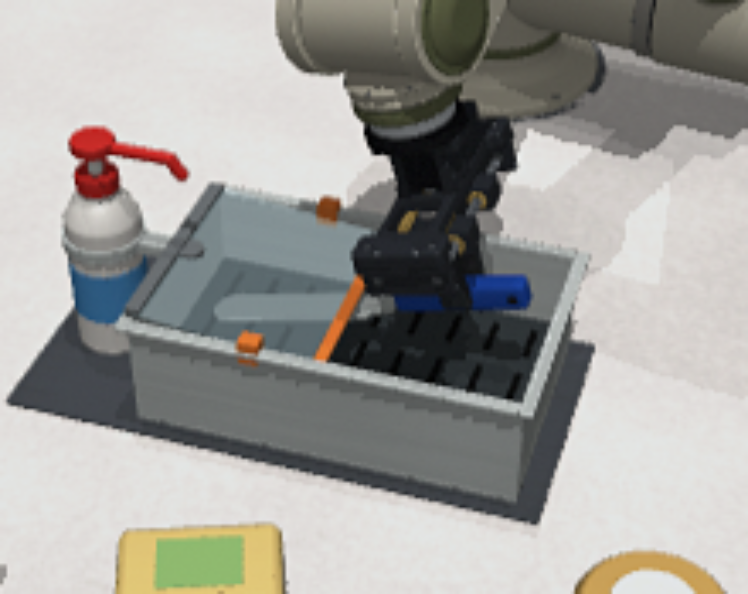

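View pics/d6c.png

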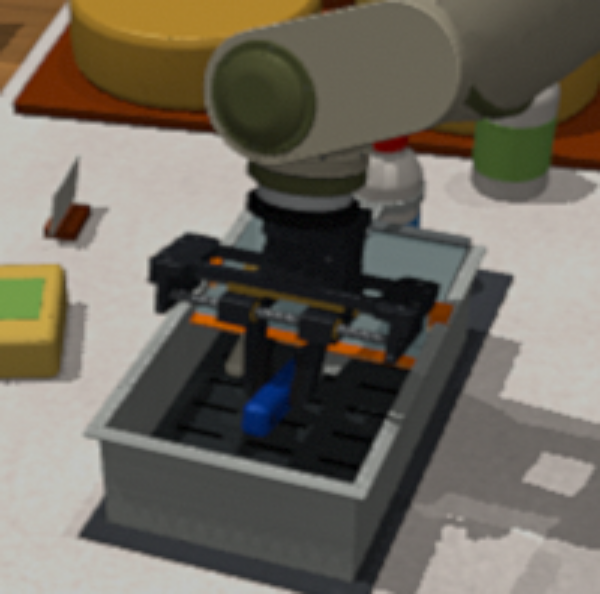

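The pitch is 16° with the tip at z ≈ 0.039, and the blade passes about 13 mm under the lip. Draw it out along its own axis.

Call:
jog_arm --pt "0.008 0 0 0 0 0 0.01" --pt "0.014 0 0 0 0 0 0.01" --pt "0.016 0 0 0 0 0 0.01" --pt "0.016 0 0 0 0 0 0.01" --pt "0.014 0 0 0 0 0 0.01" --pt "0.01 0 0 0 0 0 0.01" --pt "0 0 0 0 0 0 0.01"

```text
time_s: 8.38
tcp_pos: [0.5439, 0.1115, 0.132]
tcp_rot: [[0.148, 0.988, 0.043], [0.95, -0.154, 0.272], [0.275, 0.0, -0.961]]
ft_force: [-0.7, 0.0, -0.9]
finger_gap: 0.0193
```

```bash
python3 - <<'E'
from look import *
st()
im,d,K,T=look('scene','s7')
cv2.imwrite('pics/s7c.png',cv2.resize(im[150:330,200:420,::-1],None,fx=3.4,fy=3.3))
E
```

```text
8.38 tcp [0.5439 0.1115 0.132 ] R [[0.148, 0.988, 0.043], [0.95, -0.154, 0.272], [0.275, 0.0, -0.961]] F [-0.7  0.  -0.9] gap 0.0193 q [-0.14  0.47  1.52  0.3   1.17 -0.11]
```

View pics/s7c.png

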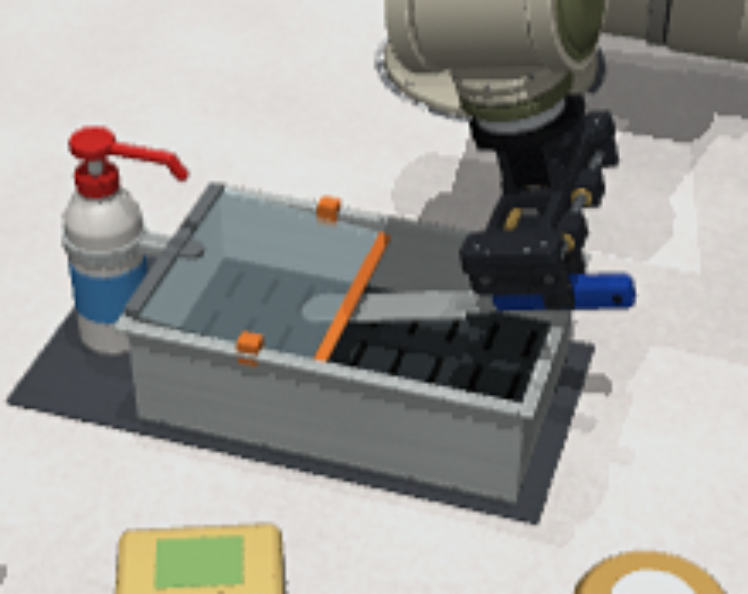

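No contact, and about 50 mm of blade is still under the lid. Continue along the same axis.

Call:
jog_arm --pt "0.008 0 0 0 0 0 0.01" --pt "0.014 0 0 0 0 0 0.01" --pt "0.016 0 0 0 0 0 0.01" --pt "0.016 0 0 0 0 0 0.01" --pt "0.014 0 0 0 0 0 0.01" --pt "0.01 0 0 0 0 0 0.01" --pt "0 0 0 0 0 0 0.01"

```text
time_s: 9.02
tcp_pos: [0.5559, 0.1846, 0.1537]
tcp_rot: [[0.149, 0.988, 0.044], [0.95, -0.155, 0.272], [0.276, 0.001, -0.961]]
ft_force: [0.5, -0.3, -1.6]
finger_gap: 0.0194
```

```bash
python3 - <<'E'
from look import *
st()
im,d,K,T=look('scene','s8')
cv2.imwrite('pics/s8c.png',cv2.resize(im[150:330,200:420,::-1],None,fx=3.4,fy=3.3))
E
```

```text
9.02 tcp [0.5559 0.1846 0.1537] R [[0.149, 0.988, 0.044], [0.95, -0.155, 0.272], [0.276, 0.001, -0.961]] F [ 0.5 -0.3 -1.6] gap 0.0194 q [-0.    0.48  1.43  0.3   1.21  0.05]
```

View pics/s8c.png

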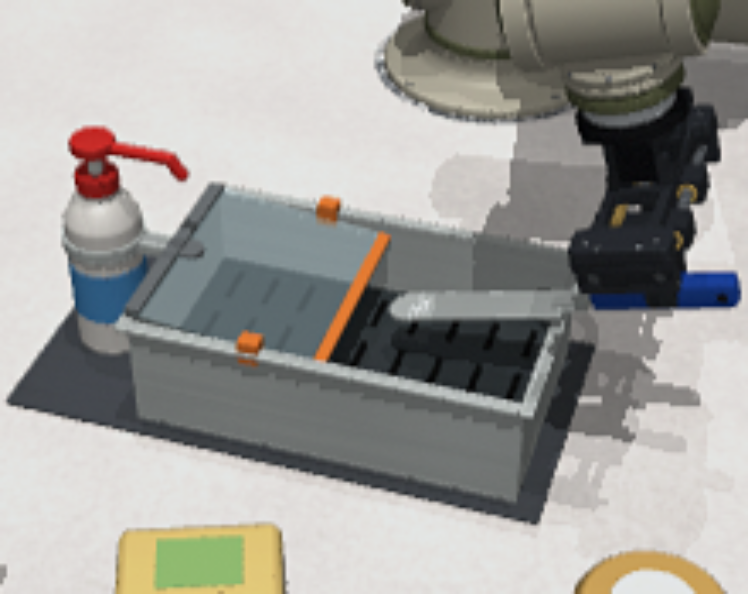

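The blade is fully out from under the lid, with the tip about 22 mm beyond the lip and no force on it. Now lift, steepen the slant and centre the tip over the opening.

Call:
jog_arm --pt "0.008 0 -0.01 0 1.4 0 0.01" --pt "0.008 0 -0.0127 0 1.6 0 0.01" --pt "0.008 0 -0.0127 0 1.6 0 0.01" --pt "0.008 0 -0.0127 0 1.6 0 0.01" --pt "0.008 0 -0.0127 0 1.6 0 0.01" --pt "0.008 0 -0.0127 0 1.6 0 0.01" --pt "0.008 0 -0.0127 0 1.6 0 0.01" --pt "0.008 0 -0.0127 0 1.6 0 0.01"

```text
time_s: 9.73
tcp_pos: [0.5594, 0.2057, 0.2698]
tcp_rot: [[0.138, 0.988, 0.076], [0.866, -0.157, 0.475], [0.481, 0.0, -0.877]]
ft_force: [-0.6, -0.3, -0.6]
finger_gap: 0.0195
```

Call:
jog_arm --pt "0.008 0 -0.0127 0 1.6 0 0.01" --pt "0.008 0 -0.0127 0 1.6 0 0.01" --pt "0.008 0 -0.0127 0 1.6 0 0.01" --pt "0.007 0 -0.01 0 1.4 0 0.01" --pt "0 0 0 0 0 0 0.01" --pt "0 0 0 0 0 0 0.01"

```text
time_s: 10.23
tcp_pos: [0.5597, 0.2075, 0.3258]
tcp_rot: [[0.129, 0.988, 0.09], [0.811, -0.157, 0.563], [0.57, 0.001, -0.821]]
ft_force: [-0.4, -0.7, -1.4]
finger_gap: 0.0197
```

```bash
python3 - <<'E'
from look import *
st()
s=robot.get_state();R=np.array(s['tcp_rot']);p=np.array(s['tcp_pos'])+R@np.array([-.222,0,.0107]);d=p[:2]-[.533,-.047];print('tip',p,'s',-(d@[.138,.99]))
for n in('scene','side'):
    im,d,K,T=look(n,n+'9')
E
```

```text
10.23 tcp [0.5597 0.2075 0.3258] R [[0.129, 0.988, 0.09], [0.811, -0.157, 0.563], [0.57, 0.001, -0.821]] F [-0.4 -0.7 -1.4] gap 0.0197 q [-0.1   0.34  1.24  0.61  1.53  0.05]
tip [0.53207708 0.03349287 0.19032686] s -0.07956058168683586
```

View pics/scene9.png

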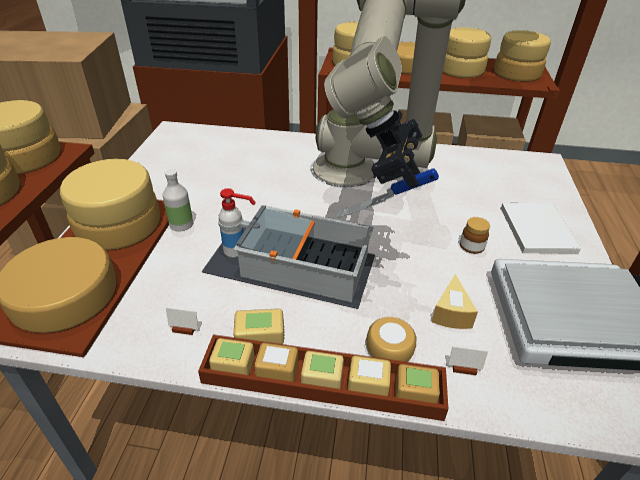

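View pics/side9.png

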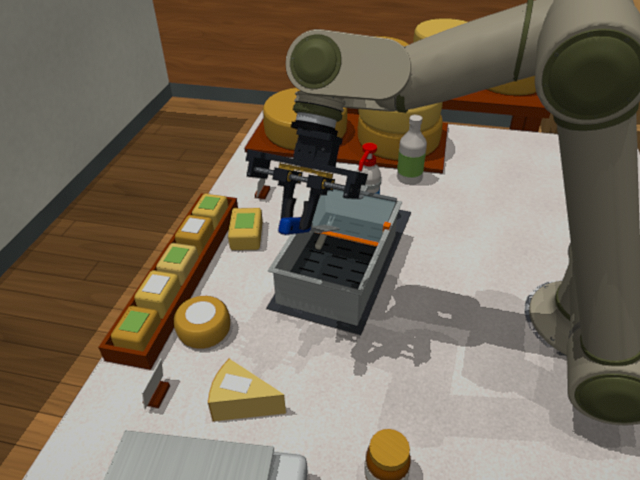

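```bash
python3 - <<'E'
from look import *
im,d,K,T=load('scene9')
Ti=np.linalg.inv(T)
for w in([.5321,.0335,.1903],[.5597,.2075,.3258]):
    c=Ti[:3,:3]@w+Ti[:3,3];print((K@c/c[2])[:2])
s=im[160:260,300:460,::-1];cv2.imwrite('pics/s9c.png',cv2.resize(s,None,fx=5,fy=5,interpolation=cv2.INTER_CUBIC))
p,u,v=world(d,K,T,masks(im)['blue']);ok=(u>370)&(u<460)&(p[:,2]>.1);p=p[ok];i=p[:,1].argmax();j=p[:,1].argmin();print(p[i],p[j])
E
```

```text
[337.41550134 214.88562631]
[415.49964381 182.03159917]
[0.57208479 0.25038872 0.3490676 ] [0.56063112 0.15478937 0.30971604]
```

View pics/s9c.png

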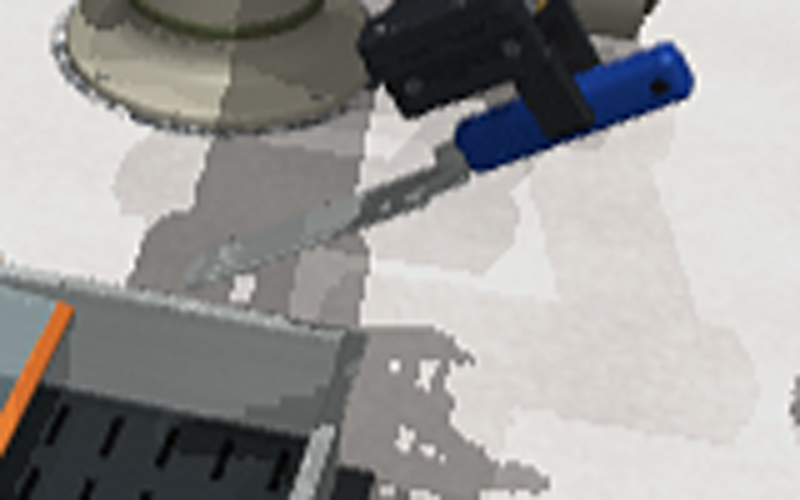

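The blade tip appears at (338,217) in the scene picture against a predicted (337,215), so the spatula hasn't slipped. Fork, pump and goods look unmoved. Handing in.

```bash
python3 -c "
from look import *
st();print(robot.job_done())"
```

```text
10.33 tcp [0.5595 0.208  0.3249] R [[0.129, 0.988, 0.088], [0.811, -0.157, 0.563], [0.57, -0.001, -0.821]] F [-0.8  0.2 -1.7] gap 0.0193 q [-0.09  0.34  1.24  0.61  1.53  0.05]
the job is handed in; nothing more can be done
None
```

The job is handed in at 10.3 s. The pump was pressed and let back up, then the spatula was drawn out from under the lid and is still held over the open half of the tray.

- **Pump:** I pressed it with closed fingers until it stopped at z = 0.198 m, where the force jumped from 7.6 to 20 N with no more travel. The scene picture afterwards showed the head back at its old height.
- **Spatula:** I gripped it by the blue handle at 55 N, about 1–2 mm from the grip point along the handle. The fingers were set shallow there (TCP at z = 0.046 m) so the gripper's body cleared the rim. I pivoted it about 16° handle-up and drew it out along its own axis. The wrist force at the checks stayed at about the spatula's weight, so I saw no sign of touching the lid.
- **Final hold:** The blade slants down about 35°. By calculation its tip is 80 mm past the lip, near the middle of the opening and about 83 mm above the rim. The picture agrees to about 2 px, so it has not slipped in the grip.
- **Everything else:** By eye in the last pictures, the fork is still in the tray and the goods on the counter look unmoved. I did not measure their positions.

No check failed.

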